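# Unlock the dish carrier and hold its retaining rod through both bushings

### The job

Take the red key from its blue block, push it fully into the lock on top of the white dish carrier and turn it clockwise to its stop, so that the green cam swings off the brass bushing; leave the key in the lock. Then take the long rod with the orange grip from the wooden rack and thread it from above through the upper and then the lower brass bushing. Finish while still holding the rod upright and still, its foot sticking out below the lower bushing but well clear of the bench, so that I can screw on the end cap; leave everything else on the bench where it is.

Things in the scene. Friction and masses are not known exactly. Their poses are not given: they have to be found in the camera images.
- carrier: White carrier for three dishes, fixed: two plates 102 x 116 x 15 mm, undersides 45 and 105 mm above the bench, on four posts. At its +x end each plate has a brass bushing block 30 x 32 x 15 mm with a vertical 13 mm bore (3 mm lead-in chamfer). Both bores lie on one vertical axis, 62 mm from the origin along x. Origin: on the bench under the lock's axis; z up.
- bush_top (a point): Centre of the upper bushing's mouth, on its top face, 120 mm above the bench. The bushing is 15 mm thick (underside at 105 mm).
- bush_low (a point): Centre of the lower bushing's mouth, on its top face, 60 mm above the bench; underside at 45 mm, open space below.
- lock_mouth (a point): Centre of the key slot's mouth, on top of the dark lock barrel (36 x 30 mm, top at 145 mm). Turns with the barrel: x runs along the slot and the green cam, z up. Slot 19.5 (x) x 9.5 mm, 24 mm deep: the key has 0.2 rad of play. The cam, 121 to 126 mm above the bench, ends in a disc of radius 17 mm, 62 mm from the lock's axis, covering the upper bushing while locked.
- lock (a joint): Turn of the lock, rad: 0 to 0.15 locked at the start (cam over the bushing), grows clockwise seen from above, stop at 1.45. Stiff (0.06 N m of friction), stays where it is left. Lock x axis = carrier x axis turned clockwise by this value.
- keyblock: Blue block 70 x 50 x 45 mm, fixed, with the key standing in its slot. Origin: centre of its underside.
- key: Red-handled key, 60 mm tall, 50 g, upright. Origin: centre of the blade's foot, 25 mm above the bench in its block; z up, x along the blade's width. Blade 16 (x) x 6 (y) x 20 mm; above it a collar 24 mm across, 4 mm thick, that seats on the lock's top; then the red bow, 26 (x) x 10 (y) mm, 24 to 60 mm above the foot. Pinch the bow across y. Fits the slot either way round.
- rack: Wooden rack 50 (x) x 150 (y) x 60 (z) mm, fixed, with three square holes 50 mm apart along its y, each 11.5 mm wide and 50 mm deep. The long rod and the two short ones stand in them, in any order. Origin: centre of its underside.
- rod: Long retaining rod, 77 to 143 g, upright in the rack, foot 10 mm above the bench. Steel shaft 10 mm across, 130 mm long, with a round-nosed (hemispherical) foot; above it the orange grip 24 (x) x 14 (y) mm, 130 to 164 mm above the foot. Pinch the grip across its 14 mm (y). Origin: centre of the foot; z up along the rod.
- rod_grip (a point): Middle of the orange grip, 147 mm above the rod's foot.
- rod_foot (a point): Centre of the rod's foot.
- dropper: Amber dropper bottle with black cap, 36 mm across, 85 mm tall. Bystander. Origin: centre of its underside.
- dishes: Loose stack of three red culture dishes, 90 mm across, 41 mm tall. Bystander. Origin: centre of its underside.
- slidebox: Grey slide box with white lid 85 x 35 x 30 mm. Bystander. Origin: centre of its underside.
- beaker: White plastic beaker 68 mm across, 70 mm tall. Bystander. Origin: centre of its underside.
- jar: Green glass jar with white lid 60 mm across, 70 mm tall. Bystander. Origin: centre of its underside.
- short_a: Short steel rod with a small blue grip, 89 mm long overall, upright in the rack (top about 99 mm above the bench). Bystander. Origin: centre of its foot.
- short_b: The same with a grey grip. Bystander.
Not all that is in view belongs to the job. Leave any purple look-alike of the rod alone.

How it is judged:
On the way, in this order (a step that is already met when the one before it is completed fails the run):
1. the key is fully in the lock, which is still locked (horizontal distance between key and lock_mouth below 0.005 m and z of key in the frame of lock_mouth below -0.014 m and angle between key's own z axis and vertical below 0.15 rad and value of joint lock below 0.5 rad), for 0.1 s.
2. the key, still in the lock, has been turned clockwise (past 1.1 rad) (horizontal distance between key and lock_mouth below 0.005 m and z of key in the frame of lock_mouth below -0.014 m and angle between key's own z axis and vertical below 0.15 rad and value of joint lock above 1.1 rad), for 0.2 s.
3. the rod's foot is through the upper bushing (horizontal distance between rod_foot and bush_top below 0.008 m and z of rod_foot in the frame of carrier below 0.103 m and angle between the z axis of rod and the z axis of carrier, either way round below 0.12 rad), for 0.1 s.
At the end, for the whole second after the job is handed in: The gripper holds the rod (2 N or more), still (under 30 mm/s), within 0.06 rad of upright, its foot within 6 mm of the bushings' axis, 6 to 41 mm above the bench and not touching it; the lock is past 1.1 rad with the key in it (14 mm deep, 5 mm off centre at most, upright) (all of step 2 and horizontal distance between rod_foot and bush_low below 0.006 m and z of rod_foot in the frame of carrier between 0.006 and 0.041 m and angle between the z axis of rod and the z axis of carrier, either way round below 0.06 rad and contact force between the fingers and rod above 2 N and contact force between rod and table below 0.2 N and linear speed of rod below 0.03 m/s); the arm keeps its last pose, push and grip.
It fails at once if a bottle, jar, beaker, slide box or dish stack is knocked over or moved more than 40 mm (distance of any of dropper, dishes, slidebox, beaker, jar from where it was at the start of the episode above 0.04 m).
It fails at once if a short rod is moved more than 40 mm (distance of any of short_a, short_b from where it was at the start of the episode above 0.04 m).
It also fails if it takes over 72 s, if anything falls off the work surface, if the arm or the gripper's body presses on something with over 40 N, if the wrist force passes 120 N, or if a joint passes its speed limit or range.

### The arm

A 7-joint arm with a two-finger parallel gripper is mounted at the origin on the work surface. World frame = base frame: x ahead of the robot, y to its left, z up, the work surface at z = 0. Lengths are in m, angles in rad, forces in N, time in s.
With the tool pointing down it reaches from about 0.425 to 0.875 m from the base axis. Payload 4.7 kg.
Tool frame: the origin (TCP) lies on the mounting face of the last link; the fingertips stand 182 mm ahead of it and the grasp point (between the pads) lies ahead of it (ctrl.grip_point_offset is the z of the grasp point in the tool frame, in m); z points along the fingers, y is the line along which they close (so a half turn about z gives the same grasp; the last joint's range is limited). The gripper opens to 87 mm and grips with 3 to 60 N. Pads are 19 mm wide; open, the fingers measure 117 mm over their backs; the gripper's body (75 mm by 190 mm) begins 51 mm behind the grasp point.
Start: joints at [1.143, 0.321, -0.07, 1.45, 0.023, 1.371, -0.057], TCP at [0.278, -0.588, 0.405] pointing down, gripper open.
Joint ranges: [-2.86, 2.86], [-0.3, 2.09], [-1.38, 1.24], [0.06, 2.45], [-1.56, 4.7], [0.09, 2.05], [-2.69, 2.69]. Speed limits (rad/s): [2.57, 2.57, 3.14, 3.14, 3.14, 3.14, 3.14].

### API

Orientations are given as a rotation vector (axis times angle).
In Python, from bench import ctrl gives the robot as it stands.
- The arm moves only by the tool inch_along, called after "Request:" by a JSON object that holds its "name" and its "arguments", one argument or row to a line. Schema: {"type":"object","properties":{"rows":{"type":"array","items":{"type":"array","items":{"type":"array","items":{"type":"number"},"minItems":5,"maxItems":5},"minItems":1,"maxItems":20},"minItems":1,"maxItems":1},"clamp_n":{"type":"number"},"only":{"type":"string"},"quiet":{"type":"boolean"},"lines":{"type":"string"}},"required":["rows"],"additionalProperties":false}. rows is a list that holds a single list of rows (three levels of brackets), with 1 to 20 rows, each of 5 numbers: dx, dy, dz in m, then a turn about the tool's z in rad, then the opening from 0.0 (shut) to 1.0 (fully open); each row is the pose to reach, as a shift and turn from the pose commanded when the call began, along the tool's axes at that moment; what a row does not reach only later rows make up. A row lasts 1/10 s, in which the tool goes at most 0.05 m and 0.15 rad, less where a joint would pass 70% of its speed; a pose out of reach is approached as far as the arm can. The fingers move at their own pace and stop on an object; clamp_n is the grip in N (left out, the last holds). Time passes only in rows, so rows that do not move let the fingers close. The tool returns the time, the measured TCP pose, the force, the opening and the grip force at its end. only (a regular expression) keeps the lines of the reply that match it, lines (a string "A,B") keeps lines A to B, and quiet returns only ok. Input that does not fit is refused with a message, and nothing moves.
- ctrl.get_state(): the state, without advancing time (a new reading comes with each control period).
- ctrl.get_image(name): name is "scene" or "top"; returns (picture, depth): 420x560x3 uint8, red, green, blue; 420x560 float32, m along the optical axis (not along the pixel's ray), 0 where there is no reading.
- ctrl.camera_model(name): a dict with "vertical_fov" (degrees; the focal length in pixels is half the picture's height over the tangent of half this angle, whatever the lens; pixels are square), "cx", "cy" (the principal point, pixels), "rvec" (rotation vector, rad) and "tvec" (3), from world to camera coordinates, as OpenCV has them. Camera axes: x right, y down, z forward; pixel columns grow to the right and rows downward; lengths in m; the calibration is good to about 2 mm. A picture is of the moment at which its call begins. camera_model takes no time and is no camera call.
- ctrl.close_job(): hands the job in; it is judged then, once.
The state is a dict: "time": time; "joint_positions": joint angles; "qd": joint speeds; "joint_torque": joint torques, N m; "position": TCP position; "tool_rot": TCP orientation; "ft_force": force on the tool from outside, world axes, zero at the start; "torque": the same for the moment, N m; "grip_width": opening from 0.0 (shut) to 1.0 (fully open); "grip_force": force on a finger pad.
Only numpy, scipy, OpenCV 4.12 (cv2) and the standard library are available. Lean on these libraries where they do the work, as an engineer would, in place of code of your own. Each camera call takes 0.05 s, during which the arm holds its last target. There are 200 camera calls.

## Working session

There is one attempt and no reset: what is moved stays moved. The work goes in short steps, Python scripts to look and compute and a tool call to move; the robot and the scene stay as the last step left them, time stands still between calls to the robot, and variables do not carry over. Pictures are saved under pics/ and viewed, at most 10 in all, crops included, and the job is handed in when it is done.

```bash
ls; mkdir -p pics; cat > h.py <<'E'
import numpy as np, cv2
from bench import ctrl
from scipy.spatial.transform import Rotation as R
def cam(n):
    m=ctrl.camera_model(n); f=210/np.tan(np.radians(m["vertical_fov"])/2)
    return f,m["cx"],m["cy"],R.from_rotvec(m["rvec"]).as_matrix(),np.array(m["tvec"]),m
def ray(n,uv,z):
    f,cx,cy,Rm,t,_=cam(n); uv=np.atleast_2d(uv).astype(float)
    d=np.c_[(uv[:,0]-cx)/f,(uv[:,1]-cy)/f,np.ones(len(uv))]@Rm; c=-Rm.T@t
    return c+d*((z-c[2])/d[:,2])[:,None]
def cloud(n,D):
    f,cx,cy,Rm,t,_=cam(n); v,u=np.mgrid[:D.shape[0],:D.shape[1]]
    P=np.stack([(u-cx)/f*D,(v-cy)/f*D,D],-1); return (P-t)@Rm
def proj(n,P):
    f,cx,cy,Rm,t,_=cam(n); q=np.atleast_2d(P)@Rm.T+t
    return np.c_[f*q[:,0]/q[:,2]+cx,f*q[:,1]/q[:,2]+cy]
E
python3 - <<'E'
from h import *
for n in("scene","top"):
    I,D=ctrl.get_image(n); cv2.imwrite(f"pics/{n}0.png",I[...,::-1]); np.savez(f"{n}0.npz",I=I,D=D); print(cam(n)); 
    print((D>0).mean())
s=ctrl.get_state(); print(s, ctrl.grip_point_offset)
E
```

```text
pics
(np.float64(460.46331886143395), 282.4198376633436, 212.09135402551655, array([[-0.47451922,  0.8802163 , -0.00712537],
       [ 0.58318245,  0.30830617, -0.75156206],
       [-0.65934038, -0.36078604, -0.65962391]]), array([ 0.27192486, -0.25622508,  1.40102656]), {'vertical_fov': 49.0318897862589, 'cx': 282.4198376633436, 'cy': 212.09135402551655, 'rvec': array([ 1.3026961 ,  2.17423254, -0.99019596]), 'tvec': array([ 0.27192486, -0.25622508,  1.40102656])})
0.9961054421768708
(np.float64(404.5785870948662), 276.9491964420097, 198.50830210468317, array([[-0.00995168, -0.99986748, -0.01288348],
       [-0.99741126,  0.01084319, -0.07108588],
       [ 0.07121615,  0.0121427 , -0.99738699]]), array([0.03367005, 0.58135936, 1.07823346]), {'vertical_fov': 54.8639162726975, 'cx': 276.9491964420097, 'cy': 198.50830210468317, 'rvec': array([ 2.16773284, -2.19041991,  0.06397357]), 'tvec': array([0.03367005, 0.58135936, 1.07823346])})
0.9959098639455782
{'time': 0.1, 'joint_positions': array([ 1.14309906,  0.32176837, -0.0700678 ,  1.45151558,  0.02258125,
        1.37082518, -0.05692276]), 'qd': array([ 1.51468790e-03, -1.24196706e-03, -1.46956289e-03, -1.36078745e-03,
        7.60535636e-04, -1.10063302e-03,  3.17005761e-05]), 'joint_torque': array([ 2.07746398e-04, -4.92571306e+01, -4.05570958e-01, -3.13399494e+01,
       -6.40958687e-02,  3.95212602e-02,  7.89735577e-05]), 'position': array([ 0.27780856, -0.58744914,  0.40377661]), 'tool_rot': array([-3.06363190e+00, -6.87953925e-01,  7.16403449e-04]), 'ft_force': array([ 1.20506216, -0.76145904, -0.63378478]), 'torque': array([ 0.01743067, -0.03584455,  0.00300716]), 'grip_force': 0.0, 'grip_width': 1.0059563683903217} 0.1635
```

View pics/scene0.png

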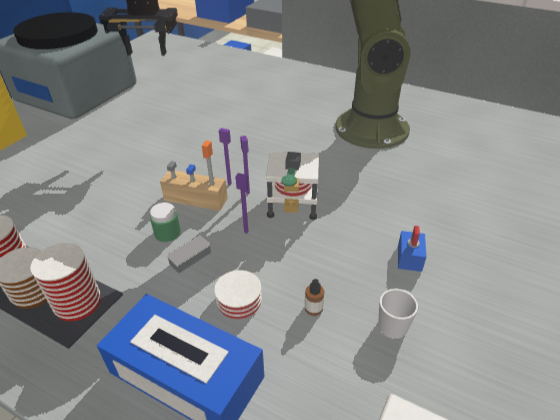

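View pics/top0.png

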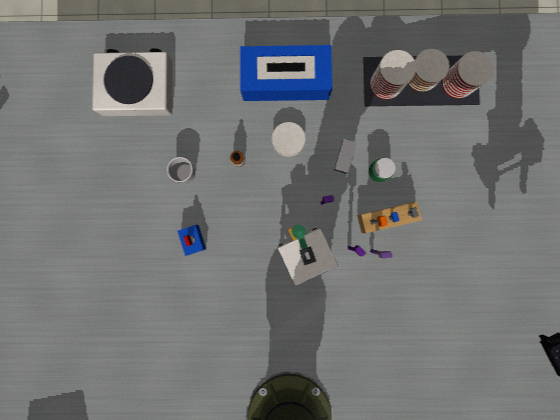

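The scene view shows the key block at (412,248), the carrier at (292,180), the orange grip at (208,150), and purple look-alikes at (225,135), (245,145) and (242,180). The top view shows the key at (189,240), the lock at (307,256), the cam disc at (299,232) and the orange grip at (382,222). Purple rods stand at (327,200), (358,250) and (382,254).

```bash
cat > m.py <<'E'
from h import *
rng={"red":((0,140,80),(6,255,255)),"blue":((110,150,60),(125,255,255)),"orange":((7,180,150),(14,255,255)),"green":((65,80,40),(90,255,255)),"brass":((15,100,80),(26,255,255)),"purple":((128,100,50),(150,255,255))}
roi={"top":{"red":(170,215,220,265),"blue":(170,215,220,265),"orange":(370,208,395,232),"green":(280,215,320,250),"brass":(280,220,320,260),"purple":(310,185,400,265)},
"scene":{"red":(395,215,430,255),"blue":(390,225,430,275),"orange":(198,135,220,162),"green":(275,165,310,190),"brass":(275,180,310,215),"purple":(215,120,260,240)}}
def meas(d):
    for n in("top","scene"):
        I,D=d[n]; H=cv2.cvtColor(I,cv2.COLOR_RGB2HSV); C=cloud(n,D)
        for k,(lo,hi) in rng.items():
            M=cv2.inRange(H,lo,hi)
            if k=="red": M|=cv2.inRange(H,(172,140,80),(180,255,255))
            x0,y0,x1,y1=roi[n][k]; W=np.zeros_like(M); W[y0:y1,x0:x1]=M[y0:y1,x0:x1]
            nc,L,S,ce=cv2.connectedComponentsWithStats(W)
            for i in range(1,nc):
                if S[i,4]<8: continue
                P=C[L==i]; z=np.percentile(P[:,2],95); T=P[P[:,2]>z-.006]
                r=cv2.minAreaRect((T[:,:2]*1000).astype(np.float32))
                print(n,k,S[i],"zmin/max",P[:,2].min().round(3),z.round(3),"topmean",T.mean(0).round(4),"rect",np.round(r[0],1),np.round(r[1],1),round(r[2],1))
if __name__=="__main__":
    d={n:(lambda f:(f["I"],f["D"]))(np.load(f"{n}0.npz")) for n in("top","scene")}
    meas(d)
    I,D=d["top"]; C=cloud("top",D)
    # white plate: height band
    for nm,(x0,y0,x1,y1),a,b in(("plate",(265,215,350,295),.112,.1205),("barrel",(290,235,330,275),.138,.15),("rack",(345,190,435,245),.052,.066),("blocktop",(165,210,220,270),.04,.049)):
        P=C[y0:y1,x0:x1].reshape(-1,3); P=P[(P[:,2]>a)&(P[:,2]<b)]
        r=cv2.minAreaRect((P[:,:2]*1000).astype(np.float32)); print(nm,len(P),P.mean(0).round(4),np.round(r[0],1),np.round(r[1],1),round(r[2],1))
    a=cv2.resize(d["top"][0][205:275,160:400],None,fx=3.3,fy=3.3,interpolation=cv2.INTER_CUBIC)
    b=cv2.resize(d["scene"][0][130:230,150:350],None,fx=3.3,fy=3.3,interpolation=cv2.INTER_CUBIC)
    h=np.zeros((a.shape[0]+b.shape[0],800,3),np.uint8); h[:a.shape[0],:a.shape[1]]=a[:,:800]; h[a.shape[0]:,:b.shape[1]]=b
    cv2.imwrite("pics/crop0.png",h[...,::-1])
E
python3 m.py
```

```text
top red [184 236   6  10  37] zmin/max 0.077 0.087 topmean [0.4724 0.259  0.0843] rect [472.1 259.1] [24.   6.8] 16.1
top blue [178 225  27  30 319] zmin/max 0.016 0.047 topmean [0.475  0.258  0.0483] rect [501.7 153.7] [ 69.3 270.1] 15.1
top orange [380 216   7  11  60] zmin/max 0.056 0.175 topmean [ 0.5161 -0.2204  0.1728] rect [ 516.1 -220.6] [22.3 13.1] 10.4
top green [292 225  16  25 204] zmin/max -0.002 0.128 topmean [ 0.4851 -0.0281  0.1252] rect [481.5 -31.7] [59.7 28.5] 26.1
top brass [288 227   9  14  42] zmin/max 0.114 0.123 topmean [ 0.4871 -0.0085  0.12  ] rect [487.6  -9.6] [30.7 11.3] 19.3
top purple [323 196  11   7  59] zmin/max -0.005 0.166 topmean [ 0.5705 -0.0941  0.1631] rect [570.3 -94.7] [23.6 12. ] 89.4
top purple [349 246  17  10  75] zmin/max -0.002 0.164 topmean [ 0.4469 -0.1661  0.1623] rect [ 447.1 -166.7] [21.4 13.6] 44.6
top purple [381 252  10   6  50] zmin/max 0.158 0.165 topmean [ 0.4373 -0.2275  0.1622] rect [ 437.1 -226.6] [11.6 20.9] 4.3
scene red [412 226   7  19  71] zmin/max 0.051 0.086 topmean [0.4752 0.2584 0.0839] rect [475.  258.3] [23.8  6
[... 340 characters left out ...]
314] rect [846.  156.7] [805.7  30.3] 26.7
scene brass [284 199  14  13 171] zmin/max 0.046 0.061 topmean [ 0.4947 -0.0207  0.0587] rect [492.9 -21.4] [34.1 29.8] 24.8
scene purple [219 129  12  55 229] zmin/max 0.004 0.164 topmean [ 0.5053 -0.1783  0.2106] rect [813.8  59.5] [964.   21.5] 37.6
scene purple [236 136  13  97 478] zmin/max 0.006 0.163 topmean [ 0.5266 -0.1215  0.1621] rect [ 511.3 -133.8] [165.8  23. ] 32.3
plate 1469 [ 0.4317 -0.0458  0.1183] [445.2 -39.9] [132.  115.9] 24.2
barrel 162 [ 0.4352 -0.0443  0.1438] [435.3 -44.3] [35.9 29.9] 19.3
rack 859 [ 0.5278 -0.2663  0.0589] [ 527.5 -268.4] [ 50.  150.6] 12.4
blocktop 417 [0.4729 0.2594 0.0442] [472.7 260.6] [68.7 50.6] 17.9
```

View pics/crop0.png

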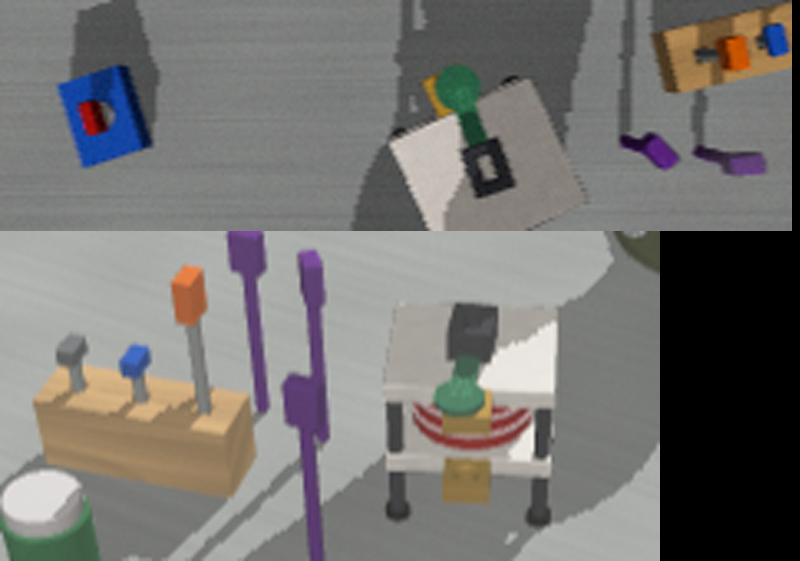

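The crop shows the key's bow on the blue block, the cam disc over the bushing, and the orange grip at the carrier end of the rack. The look-alikes stand clear of the rod. Next I'll check the lock from the scene view and work out the move to the key.

```bash
cat > t.py <<'E'
import sys
from h import *
# usage: t.py x y z yaw_of_tool_y_deg -> shift in tool axes from the commanded(~measured) pose
def to(x,y,z,yd=None):
    s=ctrl.get_state(); M=R.from_rotvec(s["tool_rot"]).as_matrix()
    d=M.T@(np.array([x,y,z])-s["position"]); a=np.degrees(np.arctan2(M[1,1],M[0,1]))
    print("pos",s["position"].round(4),"tooly yaw",a.round(1),"j7",s["joint_positions"][6].round(2),"tilt",np.degrees(np.arccos(-M[2,2])).round(2))
    print("shift",d.round(4),"turn",None if yd is None else np.radians(-(yd-a)).round(3))
if __name__=="__main__":
    for a in sys.argv[1:]: to(*map(float,a.split(",")))
E
python3 t.py 0.52,-0.1,0.40 .4735,.2588,.32,106.8
python3 - <<'E'
from h import *
for n,(x0,y0,x1,y1) in (("top",(290,235,330,275)),("scene",(275,145,310,180))):
    f=np.load(n+"0.npz"); C=cloud(n,f["D"]); P=C[y0:y1,x0:x1].reshape(-1,3); 
    P=P[(P[:,2]>.141)&(P[:,2]<.15)]; r=cv2.minAreaRect((P[:,:2]*1000).astype(np.float32)); print(n,len(P),r, P[:,2].mean())
    # plate top
    P=C[y0-50:y1+50,x0-50:x1+50].reshape(-1,3); P=P[(P[:,2]>.1165)&(P[:,2]<.1202)&(abs(P[:,0]-.44)<.12)&(abs(P[:,1]+.04)<.12)]
    r=cv2.minAreaRect((P[:,:2]*1000).astype(np.float32)); print(" plate",len(P),r)
    # cam disc
    P=C[y0-50:y1+50,x0-50:x1+50].reshape(-1,3); P=P[(P[:,2]>.1235)&(P[:,2]<.129)&(np.hypot(P[:,0]-.436,P[:,1]+.044)>.046)&(np.hypot(P[:,0]-.436,P[:,1]+.044)<.09)]
    print(" disc",len(P),cv2.minEnclosingCircle((P[:,:2]*1000).astype(np.float32)))
E
```

```text
pos [ 0.2778 -0.5874  0.4038] tooly yaw -64.7 j7 -0.06 tilt 0.1
shift [ 0.4273 -0.3371  0.0043] turn None
pos [ 0.2778 -0.5874  0.4038] tooly yaw -64.7 j7 -0.06 tilt 0.1
shift [ 0.5387 -0.6812  0.0849] turn -2.993
top 150 ((435.1435546875, -44.30030059814453), (35.66728591918945, 29.882761001586914), 19.27486228942871) 0.14406333114549796
 plate 1218 ((445.198486328125, -39.66188049316406), (131.69052124023438, 115.55091094970703), 24.239986419677734)
 disc 117 ((449.22259521484375, -41.86333465576172), 64.50696563720703)
scene 121 ((435.7790222167969, -45.840057373046875), (39.3931770324707, 29.695880889892578), 19.23451805114746) 0.14394454916559038
 plate 846 ((446.0173034667969, -41.46073913574219), (135.2431640625, 115.40571594238281), 24.558382034301758)
 disc 111 ((494.9707336425781, -25.53986930847168), 17.852523803710938)
```

Request:
{"name": "inch_along", "arguments": {
  "rows": [
    [[0.43, -0.337, 0, -2.99, 0.6], [0.43, -0.337, 0, -2.99, 0.6], [0.43, -0.337, 0, -2.99, 0.6], [0.43, -0.337, 0, -2.99, 0.6], [0.43, -0.337, 0, -2.99, 0.6], [0.43, -0.337, 0, -2.99, 0.6], [0.43, -0.337, 0, -2.99, 0.6], [0.43, -0.337, 0, -2.99, 0.6], [0.43, -0.337, 0, -2.99, 0.6], [0.43, -0.337, 0, -2.99, 0.6], [0.539, -0.681, 0.085, -2.993, 0.6], [0.539, -0.681, 0.085, -2.993, 0.6], [0.539, -0.681, 0.085, -2.993, 0.6], [0.539, -0.681, 0.085, -2.993, 0.6], [0.539, -0.681, 0.085, -2.993, 0.6], [0.539, -0.681, 0.085, -2.993, 0.6], [0.539, -0.681, 0.085, -2.993, 0.6], [0.539, -0.681, 0.085, -2.993, 0.6], [0.539, -0.681, 0.085, -2.993, 0.6], [0.539, -0.681, 0.085, -2.993, 0.6]]
  ],
  "clamp_n": 15
}}

```text
time: 2.1
position: [0.4724, 0.2614, 0.319]
tool_rot: [0.477, -3.103, -0.003]
ft_force: [0.8, 0.1, 0.9]
grip_width: 0.6
grip_force: 0.0
```

```bash
python3 t.py .4735,.2588,.2335,106.8
```

```text
pos [0.4724 0.2614 0.319 ] tooly yaw 107.5 j7 1.13 tilt 0.14
shift [-0.0004 -0.003   0.0855] turn 0.012
```

Request:
{"name": "inch_along", "arguments": {
  "rows": [
    [[0, 0, 0, 0, 0.6], [0, 0, 0, 0, 0.6]]
  ]
}}

```text
time: 2.3
position: [0.4741, 0.258, 0.3194]
tool_rot: [0.452, -3.108, 0.0]
ft_force: [0.3, 0.5, 0.5]
grip_width: 0.599
grip_force: 0.0
```

```bash
python3 t.py .4735,.2588,.2335,106.8
```

```text
pos [0.4741 0.258  0.3194] tooly yaw 106.6 j7 1.12 tilt 0.04
shift [0.0002 0.001  0.0859] turn -0.004
```

Good. I'll descend and close.

Request:
{"name": "inch_along", "arguments": {
  "rows": [
    [[0, 0.001, 0.04, 0, 0.5], [0, 0.001, 0.075, 0, 0.5], [0, 0.001, 0.086, 0, 0.5], [0, 0.001, 0.086, 0, 0.5], [0, 0.001, 0.086, 0, 0], [0, 0.001, 0.086, 0, 0], [0, 0.001, 0.086, 0, 0], [0, 0.001, 0.086, 0, 0], [0, 0.001, 0.086, 0, 0], [0, 0.001, 0.086, 0, 0], [0, 0.001, 0.086, 0, 0]]
  ],
  "clamp_n": 25
}}

```text
time: 3.4
position: [0.4738, 0.2595, 0.2342]
tool_rot: [-0.459, 3.107, -0.0]
ft_force: [-1.0, -0.3, 3.7]
grip_width: 0.113
grip_force: 25.0
```

```bash
python3 t.py .4735,.2588,.2335,106.8
```

```text
pos [0.4738 0.2595 0.2342] tooly yaw 106.8 j7 1.04 tilt 0.03
shift [ 0.0005 -0.0006  0.0007] turn -0.0
```

Request:
{"name": "inch_along", "arguments": {
  "rows": [
    [[0, 0, -0.03, 0, 0], [0, 0, -0.08, 0, 0], [0, 0, -0.13, 0, 0], [0, 0, -0.16, 0, 0], [0, 0, -0.16, 0, 0], [0, 0, -0.16, 0, 0]]
  ]
}}

```text
time: 4.0
position: [0.4736, 0.2594, 0.3937]
tool_rot: [-0.458, 3.107, -0.001]
ft_force: [-0.4, 0.8, -0.6]
grip_width: 0.115
grip_force: 25.0
```

```bash
python3 t.py .4355,-.045,.39,109.2
```

```text
pos [0.4736 0.2594 0.3937] tooly yaw 106.8 j7 1.18 tilt 0.05
shift [ 0.1244 -0.2804  0.0038] turn -0.042
```

Request:
{"name": "inch_along", "arguments": {
  "rows": [
    [[0.062, -0.14, 0, -0.042, 0], [0.062, -0.14, 0, -0.042, 0], [0.062, -0.14, 0, -0.042, 0], [0.124, -0.28, 0.004, -0.042, 0], [0.124, -0.28, 0.004, -0.042, 0], [0.124, -0.28, 0.004, -0.042, 0], [0.124, -0.28, 0.004, -0.042, 0], [0.124, -0.28, 0.004, -0.042, 0], [0.124, -0.28, 0.004, -0.042, 0]]
  ]
}}

```text
time: 4.9
position: [0.4358, -0.0434, 0.3886]
tool_rot: [0.526, -3.096, -0.003]
ft_force: [2.0, 0.5, -1.4]
grip_width: 0.114
grip_force: 25.0
```

```bash
python3 t.py .4355,-.045,.39,109.2
cat > k.py <<'E'
import sys
from h import *
tag=sys.argv[1]; ims=[]
for n,(w,h) in (("scene",(130,130)),("top",(130,130))):
    I,D=ctrl.get_image(n); np.savez(f"{n}_{tag}.npz",I=I,D=D); C=cloud(n,D); H=cv2.cvtColor(I,cv2.COLOR_RGB2HSV)
    M=cv2.inRange(H,(0,140,60),(6,255,255))|cv2.inRange(H,(172,140,60),(180,255,255))
    P=C; ok=(M>0)&(np.hypot(P[...,0]-.4355,P[...,1]+.045)<.04)&(P[...,2]>.13)
    P=P[ok]; print(n,len(P),P.mean(0).round(4) if len(P) else "", P[:,2].min() if len(P) else "",P[:,2].max() if len(P) else "")
    if len(P)>5: print(cv2.minAreaRect((P[:,:2]*1000).astype(np.float32)))
    u,v=proj(n,[.4355,-.045,.17])[0].astype(int); ims.append(cv2.resize(I[max(v-45,0):v+45,u-45:u+45],(400,400),interpolation=cv2.INTER_CUBIC))
cv2.imwrite(f"pics/k{tag}.png",np.hstack(ims)[...,::-1])
E
python3 k.py 1
```

```text
pos [ 0.4358 -0.0434  0.3886] tooly yaw 109.3 j7 2.04 tilt 0.14
shift [ 0.0008 -0.0015 -0.0014] turn 0.001
scene 69 [ 0.444  -0.0409  0.2267] 0.20664409872133077 0.23975586738019256
((437.46563720703125, -44.58678436279297), (26.333324432373047, 6.574280738830566), 28.09512710571289)
top 0
```

View pics/k1.png

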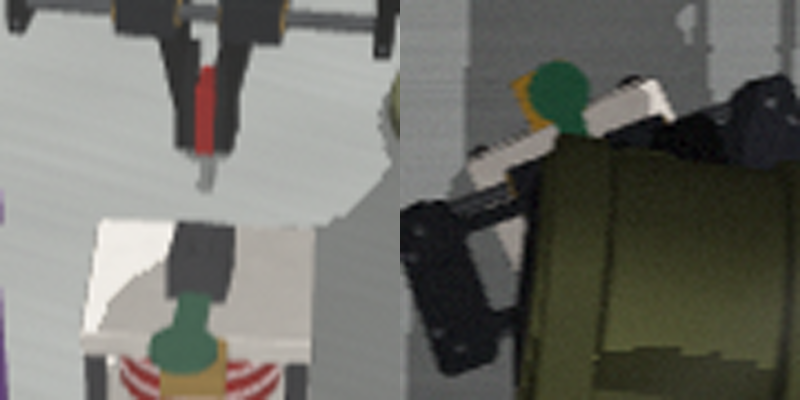

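The left crop shows the key hanging upright above the lock, roughly centred. The top view is blocked by the arm. I'll let it settle, come lower and compare the key with the barrel.

Request:
{"name": "inch_along", "arguments": {
  "rows": [
    [[0, 0, 0.028, 0, 0], [0, 0, 0.028, 0, 0], [0, 0, 0.028, 0, 0], [0, 0, 0.028, 0, 0]]
  ]
}}

```text
time: 5.4
position: [0.4363, -0.0439, 0.3627]
tool_rot: [-0.526, 3.096, -0.001]
ft_force: [0.0, 0.3, -0.5]
grip_width: 0.111
grip_force: 25.0
```

```bash
python3 t.py .4357,-.0443,.3605,109.2
python3 - <<'E'
from h import *
I,D=ctrl.get_image("scene"); np.savez("scene_2.npz",I=I,D=D); C=cloud("scene",D); H=cv2.cvtColor(I,cv2.COLOR_RGB2HSV)
M=cv2.inRange(H,(0,140,60),(6,255,255))|cv2.inRange(H,(172,140,60),(180,255,255))
a=np.radians(19.2); ex=np.array([np.cos(a),np.sin(a)]); ey=np.array([-ex[1],ex[0]])
L=np.array([.4355,-.045])
X=(C[...,:2]-L)@ex; Y=(C[...,:2]-L)@ey; Z=C[...,2]
def st(nm,m): print(nm,m.sum(),"x",np.percentile(X[m],[2,50,98]).round(4),"y",np.percentile(Y[m],[2,50,98]).round(4),"ymid",((Y[m].min()+Y[m].max())/2).round(4))
near=(abs(X)<.04)&(abs(Y)<.03)
red=(M>0)&near; st("red front",red&(Z<.2085)&(Z>.178)); st("red all",red)
dark=near&(H[...,2]<90)
st("barrel front",dark&(Z>.127)&(Z<.141)&(X>.01)); st("barrel top",dark&(Z>.1425)&(Z<.147))
g=near&(Z>.15)&(Z<.17); st("blade",g)
f=np.load("scene0.npz"); C=cloud("scene",f["D"]); X=(C[...,:2]-L)@ex; Y=(C[...,:2]-L)@ey; Z=C[...,2]
near=(abs(X)<.04)&(abs(Y)<.03); st("b0 front",near&(Z>.127)&(Z<.141)&(X>.01)); st("b0 top",near&(Z>.1425)&(Z<.147))
u,v=proj("scene",[.4355,-.045,.165])[0].astype(int); cv2.imwrite("pics/k2.png",cv2.resize(I[v-30:v+30,u-30:u+30],(480,480),interpolation=cv2.INTER_CUBIC)[...,::-1])
E
```

```text
pos [ 0.4363 -0.0439  0.3627] tooly yaw 109.3 j7 2.02 tilt 0.07
shift [ 0.0007 -0.0002  0.0022] turn 0.001
red front 37 x [0.01   0.0124 0.0146] y [-0.0027  0.0006  0.0034] ymid 0.0002
red all 125 x [-0.0049  0.0248  0.0383] y [-0.026   0.0006  0.0268] ymid -0.0001
barrel front 67 x [0.0142 0.0171 0.0204] y [-0.0143 -0.0006  0.0128] ymid -0.0008
barrel top 94 x [-0.0154  0.0037  0.0196] y [-0.0151  0.0016  0.0135] ymid -0.0009
blade 24 x [-0.0043  0.0076  0.0114] y [-0.0024  0.0002  0.0032] ymid 0.0004
b0 front 67 x [0.0149 0.0172 0.0284] y [-0.0141 -0.0006  0.0132] ymid -0.0004
b0 top 98 x [-0.019  -0.0004  0.0195] y [-0.0154 -0.0003  0.0135] ymid -0.001
```

View pics/k2.png

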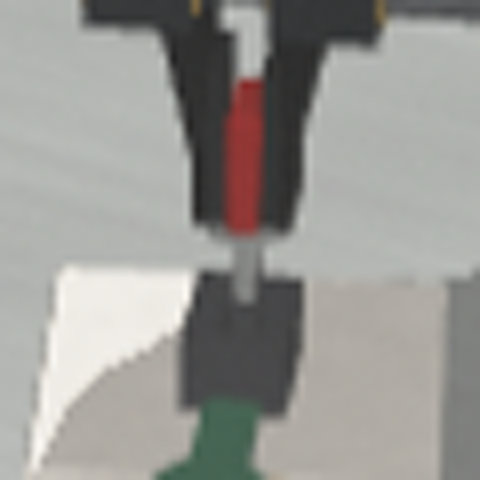

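The view shows the blade just above the barrel, within about 1 mm along y. I'll correct that and insert in stages.

Request:
{"name": "inch_along", "arguments": {
  "rows": [
    [[0.0003, -0.001, 0, 0, 0], [0.0003, -0.001, 0.008, 0, 0], [0.0003, -0.001, 0.012, 0, 0], [0.0003, -0.001, 0.016, 0, 0], [0.0003, -0.001, 0.016, 0, 0]]
  ]
}}

```text
time: 5.95
position: [0.4356, -0.0455, 0.3449]
tool_rot: [0.524, -3.096, -0.001]
ft_force: [0.3, 0.3, -0.4]
grip_width: 0.109
grip_force: 25.0
```

```bash
python3 t.py .4357,-.0443,.334,109.2
```

```text
pos [ 0.4356 -0.0455  0.3449] tooly yaw 109.2 j7 2.02 tilt 0.09
shift [-0.0005  0.0011  0.0109] turn 0.0
```

No force, and the foot is about 8 mm below the mouth. I'll keep pushing.

Request:
{"name": "inch_along", "arguments": {
  "rows": [
    [[0, 0, 0.004, 0, 0], [0, 0, 0.008, 0, 0], [0, 0, 0.011, 0, 0], [0, 0, 0.012, 0, 0], [0, 0, 0.012, 0, 0], [0, 0, 0.012, 0, 0]]
  ]
}}

```text
time: 6.55
position: [0.436, -0.0455, 0.3342]
tool_rot: [0.524, -3.097, 0.0]
ft_force: [-2.6, 1.0, 4.8]
grip_width: 0.112
grip_force: 25.0
```

```bash
python3 t.py .4357,-.0443,.334,109.2
```

```text
pos [ 0.436  -0.0455  0.3342] tooly yaw 109.2 j7 2.01 tilt 0.02
shift [-0.0001  0.0012  0.0002] turn 0.0
```

Seated at 4.8 N. Now I'll turn it clockwise.

Request:
{"name": "inch_along", "arguments": {
  "rows": [
    [[0, 0, 0, 0.12, 0], [0, 0, 0, 0.24, 0], [0, 0, 0, 0.36, 0], [0, 0, 0, 0.48, 0], [0, 0, 0, 0.6, 0], [0, 0, 0, 0.72, 0], [0, 0, 0, 0.84, 0], [0, 0, 0, 0.96, 0], [0, 0, 0, 1.08, 0], [0, 0, 0, 1.2, 0], [0, 0, 0, 1.3, 0], [0, 0, 0, 1.38, 0], [0, 0, 0, 1.42, 0], [0, 0, 0, 1.45, 0], [0, 0, 0, 1.45, 0], [0, 0, 0, 1.45, 0]]
  ],
  "clamp_n": 40
}}

```text
time: 8.15
position: [0.4357, -0.0475, 0.3342]
tool_rot: [1.663, 2.664, -0.006]
ft_force: [-2.8, -5.2, 5.7]
grip_width: 0.112
grip_force: 40.0
```

```bash
python3 t.py .436,-.0455,.334; python3 -c "
from h import *
s=ctrl.get_state();print(s['torque'],s['ft_force'])"
```

```text
pos [ 0.4357 -0.0475  0.3342] tooly yaw 26.0 j7 0.56 tilt 0.24
shift [0.0016 0.0012 0.0002] turn None
[-1.17025331  0.69587047  0.04170103] [-2.83439256 -5.15122164  5.68689451]
```

Request:
{"name": "inch_along", "arguments": {
  "rows": [
    [[0, 0, 0, 0.05, 0], [0, 0, 0, 0.1, 0], [0, 0, 0, 0.15, 0], [0, 0, 0, 0.15, 0], [0, 0, 0, 0.15, 0]]
  ]
}}

```text
time: 8.65
position: [0.4355, -0.0476, 0.3342]
tool_rot: [1.858, 2.531, -0.007]
ft_force: [-4.6, -5.6, 7.4]
grip_width: 0.111
grip_force: 40.0
```

```bash
python3 t.py .436,-.0455,.334; python3 -c "
from h import *
s=ctrl.get_state();print(s['torque'],s['ft_force'])"
```

```text
pos [ 0.4355 -0.0476  0.3342] tooly yaw 17.4 j7 0.41 tilt 0.25
shift [0.0018 0.0011 0.0002] turn None
[-1.22188246  0.87910479  0.1024495 ] [-4.57877831 -5.6188864   7.36503542]
```

The torque has risen to 0.10 N m, so it is at the stop. Release and lift.

Request:
{"name": "inch_along", "arguments": {
  "rows": [
    [[0, 0, 0, 0.15, 0.4], [0, 0, 0, 0.15, 0.4], [0, 0, 0, 0.15, 0.4], [0, 0, 0, 0.15, 0.4], [0, 0, -0.02, 0.15, 0.4], [0, 0, -0.06, 0.15, 0.4], [0, 0, -0.1, 0.15, 0.4], [0, 0, -0.13, 0.15, 0.4], [0, 0, -0.13, 0.15, 0.4]]
  ]
}}

```text
time: 9.55
position: [0.4371, -0.045, 0.4679]
tool_rot: [2.034, 2.385, 0.005]
ft_force: [-0.0, 0.1, 0.2]
grip_width: 0.399
grip_force: 0.0
```

```bash
python3 t.py .516,-.2205,.40,102.4  .516,-.2205,.40,-77.6
```

```text
pos [ 0.4371 -0.045   0.4679] tooly yaw 9.1 j7 0.34 tilt 0.45
shift [-0.1855  0.0498  0.0689] turn -1.629
pos [ 0.4371 -0.045   0.4679] tooly yaw 9.1 j7 0.34 tilt 0.45
shift [-0.1855  0.0498  0.0689] turn 1.513
```

Request:
{"name": "inch_along", "arguments": {
  "rows": [
    [[-0.185, 0.05, 0.048, 1.51, 0.5], [-0.185, 0.05, 0.048, 1.51, 0.5], [-0.185, 0.05, 0.048, 1.51, 0.5], [-0.185, 0.05, 0.048, 1.51, 0.5], [-0.185, 0.05, 0.048, 1.51, 0.5], [-0.185, 0.05, 0.048, 1.51, 0.5], [-0.185, 0.05, 0.048, 1.51, 0.5], [-0.185, 0.05, 0.048, 1.51, 0.5], [-0.185, 0.05, 0.048, 1.51, 0.5], [-0.185, 0.05, 0.048, 1.51, 0.5], [-0.185, 0.05, 0.048, 1.51, 0.5], [-0.185, 0.05, 0.048, 1.51, 0.5], [-0.185, 0.05, 0.048, 1.51, 0.5]]
  ],
  "clamp_n": 40
}}

```text
time: 10.85
position: [0.5141, -0.2203, 0.4153]
tool_rot: [-3.122, -0.345, 0.001]
ft_force: [-0.3, 1.2, -0.3]
grip_width: 0.505
grip_force: 0.0
```

```bash
python3 - <<'E'
from h import *
A={}
for n in("scene","top"):
    I,D=ctrl.get_image(n); np.savez(n+"_3.npz",I=I,D=D); A[n]=I; C=cloud(n,D); H=cv2.cvtColor(I,cv2.COLOR_RGB2HSV)
    if n=="scene":
        M=cv2.inRange(H,(5,150,100),(18,255,255))>0
        m=M&(np.hypot(C[...,0]-.516,C[...,1]+.22)<.04)&(C[...,2]>.135); P=C[m]; print("orange",len(P),P.mean(0),P.min(0),P.max(0))
        T=P[P[:,2]>.171]; print(T.mean(0),cv2.minAreaRect((T[:,:2]*1000).astype(np.float32)))
    M=cv2.inRange(H,(0,140,60),(6,255,255))|cv2.inRange(H,(172,140,60),(180,255,255))
    m=(M>0)&(np.hypot(C[...,0]-.436,C[...,1]+.045)<.03)&(C[...,2]>.14); P=C[m]; print(n,"key",len(P),P[:,2].max() if len(P) else 0); T=P[P[:,2]>.180]
    if len(T)>4: print(T.mean(0),cv2.minAreaRect((T[:,:2]*1000).astype(np.float32)))
    M=cv2.inRange(H,(65,80,40),(90,255,255))>0; d=np.hypot(C[...,0]-.4355,C[...,1]+.045); m=M&(d>.048)&(d<.09)&(C[...,2]>.11); P=C[m]; 
    if len(P)>4: c=P.mean(0); print("disc",len(P),c, np.degrees(np.arctan2(c[1]+.045,c[0]-.4355)))
    M=cv2.inRange(H,(12,80,60),(28,255,255))>0; m=M&(np.hypot(C[...,0]-.492,C[...,1]+.0195)<.03)&(C[...,2]>.1165)&(C[...,2]<.124); P=C[m]
    if len(P)>4: print("bush",len(P),cv2.minAreaRect((P[:,:2]*1000).astype(np.float32)))
c=[]
for n,P in(("scene",[.47,-.05,.12]),("top",[.47,-.05,.12])):
    u,v=proj(n,P)[0].astype(int); c.append(cv2.resize(A[n][v-45:v+45,u-45:u+45],(400,400),interpolation=cv2.INTER_CUBIC))
cv2.imwrite("pics/k3.png",np.hstack(c)[...,::-1])
E
python3 t.py .5163,-.2203,.3205,-78.5
```

```text
orange 131 [ 0.52212182 -0.21833936  0.16228437] [ 0.50378997 -0.22833964  0.14302224] [ 0.53199659 -0.2125431   0.17549106]
[ 0.51880946 -0.22047536  0.17294705] ((516.8740234375, -221.280029296875), (26.621746063232422, 12.892845153808594), 11.85273265838623)
scene key 139 0.18567527150748334
[ 0.43902035 -0.04577219  0.1835148 ] ((437.782958984375, -46.09530258178711), (9.378300666809082, 21.592866897583008), 13.079756736755371)
bush 119 ((492.71038818359375, -21.061519622802734), (35.844207763671875, 30.583385467529297), 26.91455841064453)
top key 55 0.1866382881581034
[ 0.43571125 -0.0446692   0.18382193] ((435.82489013671875, -44.96614074707031), (9.478802680969238, 25.263647079467773), 19.49709701538086)
disc 137 [ 0.46780266 -0.09842853  0.12497016] -58.84301827352328
bush 117 ((491.3732604980469, -19.022911071777344), (30.295345306396484, 31.650165557861328), 22.664670944213867)
pos [ 0.5141 -0.2204  0.4156] tooly yaw -77.5 j7 -1.07 tilt 0.01
shift [0.0022 0.0004 0.0951] turn 0.018
```

View pics/k3.png

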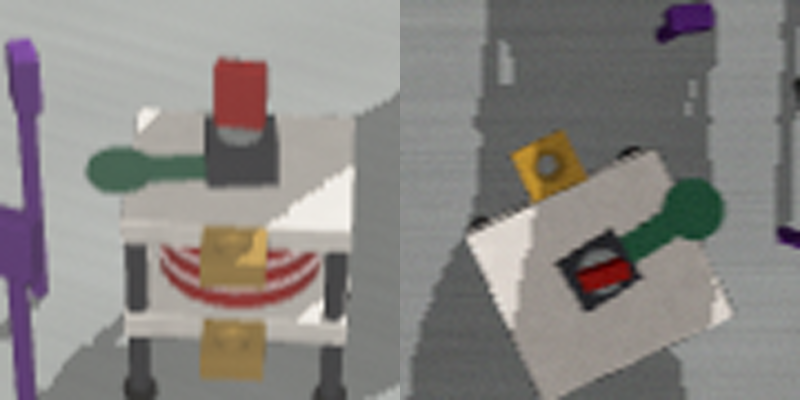

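The lock is at 1.45 rad with the key seated (bow top at 185 mm), and the bushing is open at about (0.492, -0.0197). Next, grasp the rod.

Request:
{"name": "inch_along", "arguments": {
  "rows": [
    [[0.0024, 0.0005, 0.04, 0.018, 0.5], [0.0024, 0.0005, 0.075, 0.018, 0.5], [0.0024, 0.0005, 0.095, 0.018, 0.5], [0.0024, 0.0005, 0.095, 0.018, 0.5], [0.0024, 0.0005, 0.095, 0.018, 0], [0.0024, 0.0005, 0.095, 0.018, 0], [0.0024, 0.0005, 0.095, 0.018, 0], [0.0024, 0.0005, 0.095, 0.018, 0], [0.0024, 0.0005, 0.095, 0.018, 0], [0.0024, 0.0005, 0.095, 0.018, 0], [0.0024, 0.0005, 0.095, 0.018, 0], [0.0024, 0.0005, 0.095, 0.018, 0]]
  ],
  "clamp_n": 40
}}

```text
time: 12.15
position: [0.5168, -0.2206, 0.3214]
tool_rot: [3.125, 0.312, 0.002]
ft_force: [-0.3, -0.6, 5.5]
grip_width: 0.158
grip_force: 40.0
```

```bash
python3 t.py .5163,-.2203,.3205,-78.5
```

```text
pos [ 0.5168 -0.2206  0.3214] tooly yaw -78.6 j7 -1.13 tilt 0.08
shift [-0.0004 -0.0004  0.0009] turn -0.002
```

Request:
{"name": "inch_along", "arguments": {
  "rows": [
    [[0, 0, -0.02, 0, 0], [0, 0, -0.05, 0, 0], [0, 0, -0.09, 0, 0], [0, 0, -0.14, 0, 0], [0, 0, -0.18, 0, 0], [0, 0, -0.2, 0, 0], [0, 0, -0.2, 0, 0], [0, 0, -0.2, 0, 0]]
  ]
}}

```text
time: 12.95
position: [0.5164, -0.2204, 0.5194]
tool_rot: [-3.125, -0.312, 0.002]
ft_force: [0.2, 0.5, -1.1]
grip_width: 0.159
grip_force: 40.0
```

```bash
python3 t.py .492,-.0197,.5214 .4920,-.0197,.47
```

```text
pos [ 0.5164 -0.2204  0.5194] tooly yaw -78.6 j7 -1.08 tilt 0.09
shift [ 0.0157 -0.2016 -0.0018] turn None
pos [ 0.5164 -0.2204  0.5194] tooly yaw -78.6 j7 -1.08 tilt 0.09
shift [ 0.0158 -0.2015  0.0496] turn None
```

Request:
{"name": "inch_along", "arguments": {
  "rows": [
    [[0.002, -0.03, 0, 0, 0], [0.005, -0.07, 0, 0, 0], [0.009, -0.11, 0, 0, 0], [0.012, -0.15, 0, 0, 0], [0.0145, -0.185, 0, 0, 0], [0.0157, -0.2015, 0, 0, 0], [0.0157, -0.2015, 0, 0, 0], [0.0157, -0.2015, 0, 0, 0], [0.0157, -0.2015, 0.04, 0, 0], [0.0157, -0.2015, 0.06, 0, 0], [0.0157, -0.2015, 0.06, 0, 0], [0.0157, -0.2015, 0.06, 0, 0], [0.0157, -0.2015, 0.06, 0, 0]]
  ]
}}

```text
time: 14.25
position: [0.4927, -0.0208, 0.462]
tool_rot: [3.126, 0.309, 0.003]
ft_force: [-0.7, -0.1, -0.6]
grip_width: 0.16
grip_force: 40.0
```

```bash
python3 t.py .492,-.0197,.446
cat > r.py <<'E'
from h import *
import sys
A={};B=np.array([.492,-.0197])
for n in("scene","top"):
    I,D=ctrl.get_image(n); A[n]=I; C=cloud(n,D); d=np.hypot(C[...,0]-B[0],C[...,1]-B[1])
    z0=float(sys.argv[2]); H=cv2.cvtColor(I,cv2.COLOR_RGB2HSV)
    m=(d<.016)&(C[...,2]>.128)&(C[...,2]<z0+.125); P=C[m]
    if len(P):
        # view direction; shaft axis lies 5 mm behind visible surface along horizontal viewing direction
        f,cx,cy,Rm,t,_=cam(n); c=-Rm.T@t; h=B-c[:2]; h/=np.linalg.norm(h); s=np.array([-h[1],h[0]])
        print(n,len(P),"foot z",P[:,2].min())
        for a in np.arange(.13,z0+.12,.02):
            Q=P[(P[:,2]>=a)&(P[:,2]<a+.02)]
            if len(Q)>3:
                l=(Q[:,:2]-B)@s; w=(Q[:,:2]-B)@h; e=(l.min()+l.max())/2*s+(w.min()+.005)*h; print("  z",a.round(2),len(Q),"side",((l.min()+l.max())/2*1e3).round(1),"depth",((w.min()+.005)*1e3).round(1),"offset mm",(e*1e3).round(1))
c=[]
for n in("scene","top"):
    u,v=proj(n,[.492,-.02,.15])[0].astype(int); c.append(cv2.resize(A[n][v-45:v+45,u-45:u+45],(400,400),interpolation=cv2.INTER_CUBIC))
cv2.imwrite(f"pics/r{sys.argv[1]}.png",np.hstack(c)[...,::-1])
E
python3 r.py 1 .15
```

```text
pos [ 0.4927 -0.0208  0.462 ] tooly yaw -78.7 j7 -1.37 tilt 0.11
shift [-0.0005 -0.0012  0.016 ] turn None
scene 254 foot z 0.15038506446165953
  z 0.15 35 side 1.7 depth -3.6 offset mm [4.  0.1]
  z 0.17 39 side 1.8 depth -2.9 offset mm [ 3.5 -0.3]
  z 0.19 40 side 1.9 depth -1.4 offset mm [ 2.2 -1.1]
  z 0.21 42 side 2.0 depth -1.2 offset mm [ 2.  -1.3]
  z 0.23 42 side 2.1 depth -1.0 offset mm [ 1.9 -1.4]
  z 0.25 46 side 2.2 depth -1.9 offset mm [ 2.7 -1.1]
  z 0.27 10 side 2.3 depth 0.3 offset mm [ 0.8 -2.2]
```

View pics/r1.png

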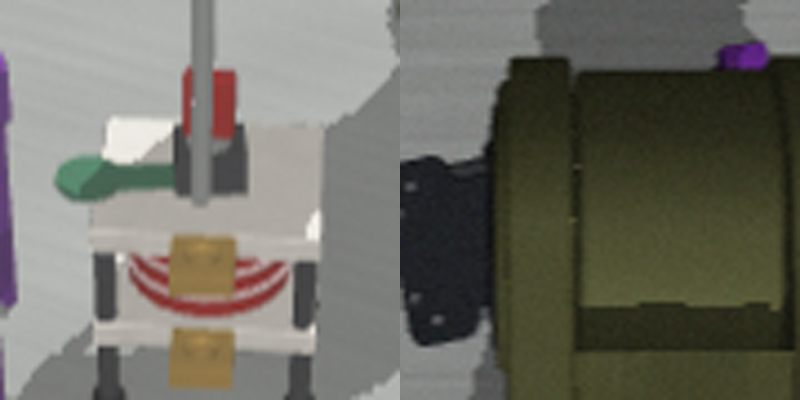

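The left crop shows the rod upright over the upper bushing, and sideways it agrees within about 0.3 mm. I'll lower it into the upper bushing.

Request:
{"name": "inch_along", "arguments": {
  "rows": [
    [[-0.0003, -0.0006, 0.01, 0, 0], [-0.0003, -0.0006, 0.02, 0, 0], [-0.0003, -0.0006, 0.028, 0, 0], [-0.0003, -0.0006, 0.034, 0, 0], [-0.0003, -0.0006, 0.04, 0, 0], [-0.0003, -0.0006, 0.04, 0, 0]]
  ]
}}

```text
time: 14.95
position: [0.4915, -0.0194, 0.4197]
tool_rot: [-3.126, -0.312, 0.002]
ft_force: [0.8, -0.6, -0.5]
grip_width: 0.156
grip_force: 40.0
```

```bash
python3 t.py .492,-.0197,.446;python3 -c "
from h import *
s=ctrl.get_state();print(s['torque'],s['ft_force'])"
```

```text
pos [ 0.4915 -0.0194  0.4197] tooly yaw -78.6 j7 -1.38 tilt 0.08
shift [ 0.0004  0.0004 -0.0263] turn None
[ 0.00668446  0.02723303 -0.02088022] [ 0.78338662 -0.63983074 -0.51236785]
```

No contact force and the foot is in the bore. On to just above the lower bushing.

Request:
{"name": "inch_along", "arguments": {
  "rows": [
    [[0, 0, 0.01, 0, 0], [0, 0, 0.02, 0, 0], [0, 0, 0.03, 0, 0], [0, 0, 0.04, 0, 0], [0, 0, 0.048, 0, 0], [0, 0, 0.054, 0, 0], [0, 0, 0.06, 0, 0], [0, 0, 0.06, 0, 0]]
  ]
}}

```text
time: 15.75
position: [0.4915, -0.0194, 0.3599]
tool_rot: [-3.126, -0.312, 0.002]
ft_force: [0.4, -0.4, -0.5]
grip_width: 0.155
grip_force: 40.0
```

```bash
python3 t.py .492,-.0197,.3334
```

```text
pos [ 0.4915 -0.0194  0.3599] tooly yaw -78.6 j7 -1.41 tilt 0.06
shift [0.0004 0.0004 0.0265] turn None
```

Request:
{"name": "inch_along", "arguments": {
  "rows": [
    [[0, 0, 0.008, 0, 0], [0, 0, 0.016, 0, 0], [0, 0, 0.022, 0, 0], [0, 0, 0.026, 0, 0], [0, 0, 0.026, 0, 0], [0, 0, 0.026, 0, 0], [0, 0, 0.026, 0, 0], [0, 0, 0.026, 0, 0]]
  ]
}}

```text
time: 16.55
position: [0.4918, -0.0193, 0.335]
tool_rot: [3.126, 0.312, 0.001]
ft_force: [0.4, 0.3, -1.0]
grip_width: 0.159
grip_force: 40.0
```

```bash
python3 t.py .492,-.0197,.3334
python3 - <<'E'
from h import *
I,D=ctrl.get_image("scene"); u,v=proj("scene",[.48,-.03,.1])[0].astype(int)
cv2.imwrite("pics/f.png",cv2.resize(I[v-60:v+60,u-60:u+60],(600,600),interpolation=cv2.INTER_CUBIC)[...,::-1])
print(ctrl.get_state()["torque"],abs(ctrl.get_state()["qd"]).max())
E
```

```text
pos [ 0.4918 -0.0193  0.335 ] tooly yaw -78.6 j7 -1.43 tilt 0.03
shift [0.0001 0.0004 0.0016] turn None
[ 0.06542132  0.0349732  -0.03679529] 0.0019464465781806914
```

View pics/f.png

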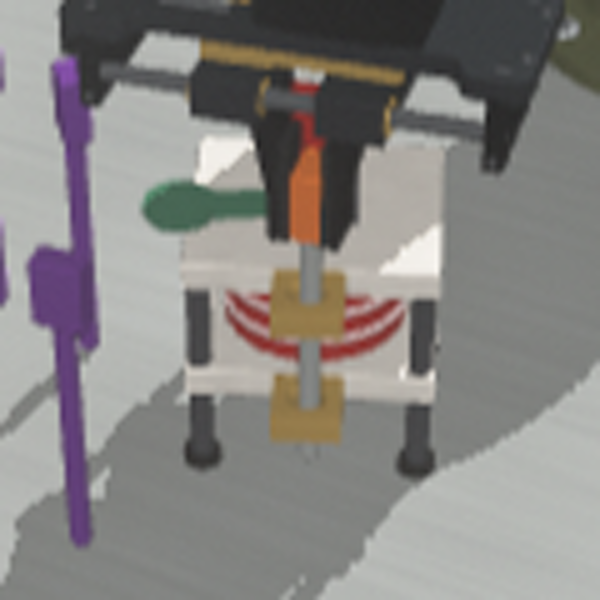

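The rod passes through both bushings, with its foot just visible below the lower one at (310,455), about 23 mm above the bench. It is still and upright with no contact force, so I'm handing it in.

```bash
python3 -c "
from bench import ctrl
print(ctrl.close_job())"
```

```text
the job is handed in; nothing more can be done
None
```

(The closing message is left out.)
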